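# Hang the bracket shelf on the slotted upright

### The arm

A 7-joint arm with a two-finger parallel gripper is mounted at the origin on the work surface. World frame = base frame: x ahead of the robot, y to its left, z up, the work surface at z = 0. Lengths are in mm, angles in degrees, forces in N, time in s.
With the tool pointing down it reaches from about 400 to 850 mm from the base axis. Payload 6.9 kg.
Tool frame: the origin (TCP) lies at the very end of the fingers, on their centre line; the grasp point (between the pads) lies 19 mm behind it (r.grip_depth is the distance from the TCP to the grasp point, in mm); z points along the fingers, y is the direction in which the jaws open and shut (so a half turn about z gives the same grasp; the last joint's range is limited). The gripper opens to 85 mm and grips with 20 to 120 N. Pads are 22 mm wide; open, the fingers measure 114 mm over their backs; the gripper's body (76 mm by 85 mm) begins 54 mm behind the grasp point. The pads swing forward as they close: fully open they stand 13 mm farther back than shut.
Start: joints at [-62.882, 29.078, -13.613, 85.955, 7.202, 65.827, -8.869], TCP at [224.745, 583.182, 231.275] pointing down, gripper open.
Joint ranges: [-176.47, 176.47], [-13.61, 117.27], [-81.72, 77.17], [0.22, 143.17], [-87.28, 267.28], [10, 112.55], [-165.47, 165.47]. Speed limits (degrees/s): [136.94, 136.94, 180, 180, 180, 180, 180].

### API

Orientations are given as a 3x3 rotation matrix whose columns are the frame's x, y, z axes.
In Python, from bench import telemetry, cams, job_done, finder, r gives the robot as it stands.
- The arm moves only by the shell command python3 -m inch 'ROWS' [OPENING] [FORCE]. ROWS is JSON, a list of rows, each a list of 4 numbers: the shift along the tool's x, y, z in mm, then the turn about the tool's z in degrees. A call has 1 to 10 rows; each row is the pose to reach, as a shift and turn from the pose commanded when the call began, along the tool's axes at that moment; what a row does not reach only later rows make up. A row lasts 1/12 s, in which the tool goes at most 41.7 mm and 7.16 degrees, less where a joint would pass 70% of its speed; a pose out of reach is approached as far as the arm can. A call with a gripper value outside its range is refused whole. OPENING is the finger opening in mm, from 0 to 85.4, set as the call begins (- or left out, the last holds). The fingers move at their own pace and stop on an object; FORCE is the grip in N (left out, the last holds). Time passes only in rows, so rows that repeat a pose let the fingers close. It gives the time, the measured TCP pose, the force and the opening at its end, in the units of the state.
- telemetry.sense(): the state, without advancing time (a new reading comes with each control period).
- cams.camera(name): name is "side" or "top"; returns a dict with "color" (480x640x3 uint8, red, green, blue), "fx", "fy", "cx", "cy" (pixels), "k1" (the pictures are not rectified: a ray, as slopes to the right and down, at radius r is drawn at 1 + k1 r^2 times it, then the intrinsics apply), "xyz" and "attitude" of the camera in the world. Camera axes: x right, y up, looking along -z (the intrinsics and any distortion apply to the point x, -y, -z); pixel columns grow to the right and rows downward; lengths in mm; the calibration is good to about 2 mm. A picture is of the moment at which its call begins. There is no depth.
- job_done(): hands the job in, once; it reports no verdict.
Trained networks look in a picture, given as the dict that the camera call returned (one of the last four; its "shot" number tells which), for a name from the list of things; names that differ only in an ending like _2 or _b are one class to them, and where a whole thing is asked for, a point or a joint stands for the part that bears it (a point fixed in the world has none). Each returns a list of dicts, best first, with "confidence" (0 to 1); they miss things now and then, are a little off and sometimes report something else, mostly with a low value. They report only what shows in the picture. A call takes as long as a camera call.
- finder.search_frame(picture, label): "box" ([left, top, right, bottom] in pixels, round what is visible of it).
- finder.regions_of(picture, label): "pixels" (480x640 bool, what is visible of it) and "box" ([left, top, right, bottom] in pixels, round what is visible of it).
The state is a dict: "t": time; "joint_pos": joint angles; "qvel": joint speeds; "effort": joint torques, N m; "tool_pos": TCP position; "eef_rot": TCP orientation; "force": force on the tool from outside, world axes, zero at the start; "ft_torque": the same for the moment, N m; "opening": finger opening in mm.
Only numpy, scipy, OpenCV 4.12 (cv2) and the standard library are available. Lean on these libraries where they do the work, as an engineer would, in place of code of your own. Each camera call takes 0.05 s, during which the arm holds its last target.

### The job

Pick up the small white bracket shelf that stands on the lab bench, push its two hooks into the slots of the upright until its back is flat against the slotted plate, then press it down until the spring catch snaps over its back plate and holds it down, and let go. Feel for the slots and do not force it: use gentle pushes only, and leave the tube rack, the joystick box and the jar where they are.

Things in the scene. Friction and masses are not known exactly. Their poses are not given: they have to be found in the camera images.
- shelf_grip (a point): Where to grip the loose white bracket shelf (0.25 kg): the middle of its upright rib, 10 mm thick, 50 mm above the underside. Rib top 20 mm above this point; along x the rib spans -22 mm to +20 mm from here. Grip from above, fingers closing along y. Axes: x to the hook side, y across, z up. The back face of its back plate is 28 mm ahead (+x), the hook ends 45 mm ahead.
- shelf: The same shelf, standing on its underside on the bench; origin on the underside, 50 mm straight below the grip point, same axes. Back plate 8 mm thick, 44 mm wide, 80 mm high. Floor 60 mm wide, 6 mm thick, reaching 72 mm to -x, edges up to 16 mm high.
- shelf_hooks (a point): On the shelf's back face, 28 mm ahead (+x) of the grip point and 15 mm below it. Two hooks on this face's upright centre line, 9 mm wide, 17 mm long: a 9 mm high neck, from its end a 7 mm thick tongue hanging 10 mm below the neck, 9 mm gap to the back face (10 at the tip). Neck undersides 11 and 53 mm, tops 20 and 62 mm, tongue tips 1 and 43 mm above the shelf's underside.
- upright: Slotted upright, fixed: white foot 130 x 130 x 12 mm with an aluminium plate 64 mm wide, 6 mm thick, top 170 mm above the bench. Origin on the bench, on the foot's centre line, below the plate's front face (plane x = 0). x points through the plate to its back: the shelf hooks in moving along +x, its x parallel to this x. y along the plate's width, z up. Over 50 N on it counts as forcing.
- slots_mid (a point): Front face, on the FOOT's centre line, 115 mm up. Two slots right through, 11 mm wide: 81-112 and 123-154 mm above the bench. The plate, with shoe and catch, is clamped up to 12 mm to either side (y) of the foot's centre line and up to 3 mm above or below the heights told here; no reading shows it: see or feel. At the told heights the hooks pass in with the grip point 130 to 142 mm up.
- shoe (a joint): Sprung shoe below the slots, in front of the plate, 34 mm wide, reaching 15 mm out, top 79 mm above the bench; m pushed down, 0 = up. The back plate's foot pushes it: 2 N at first, about 10 N after 6.5 mm, when the catch snaps (grip point 122.5 mm above the bench). Hard stop at grip point 120 mm, 9 mm down. Unlatched, it lifts the shelf again.
- catch (a joint): Spring catch: two dark noses just above the upper slot and to its sides, 152.5 to 164.5 mm above the bench, standing 7 mm out of the plate; m pushed in, 0 = out. The shelf's back plate pushes them in (3 N in all) as it comes flat to the plate at hooking-in height; they spring out over its top edge when it is pressed low enough, and so lock it.
- tube_rack: Bystander: white tube rack 50 x 150 mm, 92 mm high over its caps; origin at the centre of its underside.
- joystick: Bystander: joystick control box 120 x 100 mm, 90 mm high; origin at the centre of its underside.
- jar: Bystander: closed jar 60 mm across, 85 mm high; origin at the centre of its underside.

How it is judged (in metres and radians):
On the way, in this order (a step that is already met when the one before it is completed fails the run):
1. the shelf's hooks are through the slots, its back against the plate, not yet pressed down (x of shelf_grip in the frame of upright between -0.034 and -0.022 m and y of shelf_grip in the frame of upright between -0.016 and 0.016 m and value of joint catch above 0.003 m and value of joint shoe below 0.003 m and z of shelf_grip in the frame of upright above 0.123 m), for 0.05 s.
2. the shelf is pressed down and the catch has snapped over it (x of shelf_grip in the frame of upright between -0.034 and -0.022 m and y of shelf_grip in the frame of upright between -0.016 and 0.016 m and z of shelf_grip in the frame of upright between 0.11 and 0.13 m and value of joint shoe above 0.0045 m and value of joint catch below 0.0025 m and angle between shelf_grip's own z axis and vertical below 0.13 rad and angle between the x axis of shelf_grip and the x axis of upright, either way round below 0.15 rad), for 0.2 s.
At the end, for the whole second after the job is handed in: The shelf hangs locked, let go and at rest: grip point 22-34 mm before the plate's face, within 16 mm of the foot's centre line, 110-130 mm up, shoe held down over 4.5 mm, catch out over the back plate (in by under 2.5 mm), upright within 0.13 rad, square within 0.15 rad (all of step 2 and linear speed of shelf below 0.02 m/s and angular speed of shelf below 0.2 rad/s); the robot touches nothing.
It fails at once if the shelf or the fingers push on the upright with more than 50 N (contact force between any of shelf, the fingers and upright above 50 N).
It fails at once if the tube rack, joystick box or jar is moved by more than 15 mm (distance of any of tube_rack, joystick, jar from where it was at the start of the episode above 0.015 m).
It also fails if it takes over 72 s, if anything falls off the work surface, if the arm or the gripper's body presses on something with over 40 N, if the wrist force passes 120 N, or if a joint passes its speed limit or range.

## Working session

There is one attempt and no reset: what is moved stays moved. The work goes in short steps, Python scripts to look and compute and a shell command to move; the robot and the scene stay as the last step left them, time stands still between calls to the robot, and variables do not carry over. Pictures are saved under pics/ and viewed, and the job is handed in when it is done.

```bash
ls; mkdir -p pics
cat > h.py <<'E'
import numpy as np, cv2
from bench import telemetry, cams, job_done, finder, r
def K(c): return np.array([[c['fx'],0,c['cx']],[0,c['fy'],c['cy']],[0,0,1.]]), np.array([c['k1'],0,0,0,0.])
def ray(c,u,v):
    k,d=K(c); p=cv2.undistortPoints(np.array([[[u,v]]],float),k,d)[0,0]
    return np.array(c['xyz']), np.array(c['attitude'])@np.array([p[0],-p[1],-1.])
def at_z(c,u,v,z):
    o,d=ray(c,u,v); return o+d*(z-o[2])/d[2]
def proj(c,P):
    k,d=K(c); P=np.atleast_2d(P).astype(float); q=(P-np.array(c['xyz']))@np.array(c['attitude']); q=q*[1,-1,-1]
    return cv2.projectPoints(q.reshape(-1,1,3),np.zeros(3),np.zeros(3),k,d)[0][:,0]
def save(c,n,img=None):
    im=c['color'] if img is None else img
    cv2.imwrite('pics/'+n+'.png',cv2.cvtColor(im,cv2.COLOR_RGB2BGR))
E
python3 - <<'E'
from h import *
import pickle
s=telemetry.sense(); print(s)
for n in('side','top'):
    c=cams.camera(n); save(c,n+'0'); pickle.dump(c,open(n+'0.pkl','wb'))
    print(n,{k:v for k,v in c.items() if k!='color'})
    for l in ('shelf','upright','tube_rack','joystick','jar','shoe','catch'):
        for f in finder.search_frame(c,l)[:2]: print(l,f)
E
```

```text
pics
{'t': 0.0, 'joint_pos': array([-62.88395239,  29.12563767, -13.60827697,  86.01066247,
         7.20127395,  65.82803786,  -8.86778368]), 'qvel': array([ 0.00810936,  0.02698954,  0.06415019, -0.06734649, -0.01632802,
        0.09837464,  0.01393154]), 'effort': array([ 1.92859570e-04, -6.20587635e+01, -2.18713671e+00, -2.49656886e+01,
        1.25126919e-02,  1.23559809e-02, -3.15929333e-05]), 'tool_pos': array([224.59434766, 582.68528461, 230.41630961]), 'eef_rot': array([[-9.33144305e-01,  3.59501472e-01, -6.30300049e-04],
       [ 3.59502022e-01,  9.33142698e-01, -1.73244531e-03],
       [-3.46567515e-05, -1.84321562e-03, -9.99998301e-01]]), 'force': array([-0.16394671, -1.47384109,  0.30012833]), 'ft_torque': array([ 0.00315648, -0.00541005,  0.03586462]), 'opening': 85.34477515685845}
side {'fx': 597.0523742969141, 'fy': 597.0523742969141, 'cx': 323.3782030886089, 'cy': 250.0949681994743, 'k1': -0.16949414234212598, 'xyz': array([458.05035965, 933.86541713, 830.22356698]), 'attitude': array([[-0.98308114,  0.12028698, -0.13813948],
       [-0.18285406, -0.60014891,  0.7787
[... 967 characters left out ...]
797],
       [-0.99970926,  0.00952029, -0.02215302],
       [-0.02004071,  0.18280191,  0.98294549]]), 'shot': 2}
shelf {'box': [234.0, 291.4, 278.9, 352.4], 'confidence': 0.61}
upright {'box': [351.1, 249.9, 427.5, 319.0], 'confidence': 0.77}
upright {'box': [301.6, 171.0, 374.4, 208.1], 'confidence': 0.58}
tube_rack {'box': [299.8, 172.5, 374.0, 206.5], 'confidence': 0.73}
tube_rack {'box': [385.7, 288.3, 411.8, 303.5], 'confidence': 0.72}
joystick {'box': [115.1, 237.1, 171.0, 294.9], 'confidence': 0.88}
jar {'box': [234.4, 292.1, 280.0, 352.7], 'confidence': 0.7}
jar {'box': [505.1, 261.1, 543.1, 290.5], 'confidence': 0.59}
catch {'box': [385.6, 287.7, 413.8, 304.3], 'confidence': 0.49}
```

View pics/side0.png

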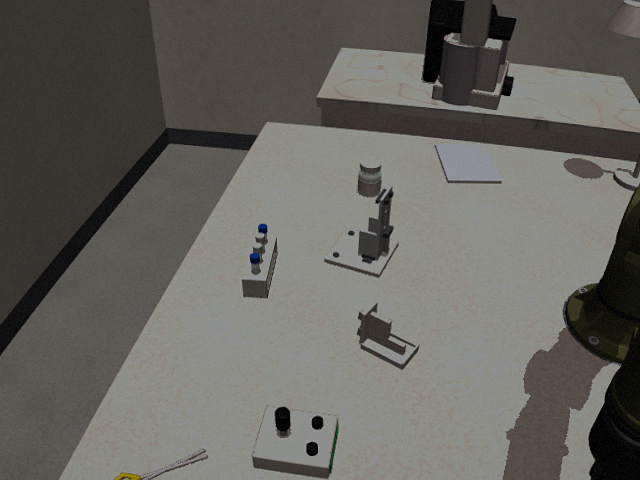

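View pics/top0.png

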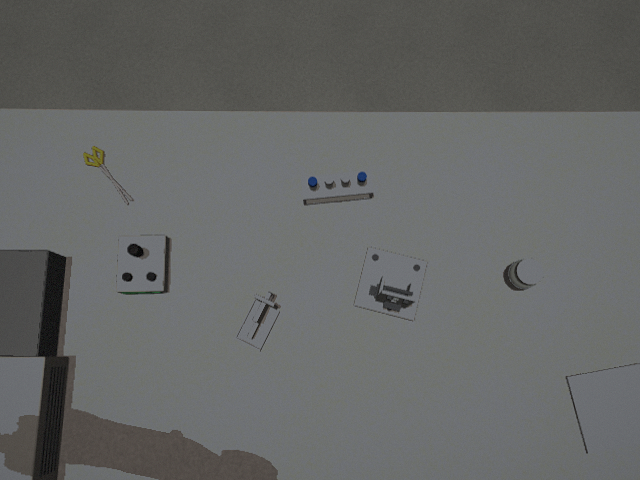

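Run:
```python
import pickle,cv2
a=pickle.load(open('side0.pkl','rb'))['color'];b=pickle.load(open('top0.pkl','rb'))['color']
cv2.imwrite('pics/z1.png',cv2.resize(a[170:390,310:450,::-1],None,fx=3.6,fy=3.6*.75*1,interpolation=cv2.INTER_CUBIC)[:600])
cv2.imwrite('pics/s_up.png',cv2.resize(a[180:280,315:410,::-1],None,fx=6,fy=6,interpolation=cv2.INTER_CUBIC))
cv2.imwrite('pics/s_sh.png',cv2.resize(a[290:380,345:430,::-1],None,fx=6,fy=6,interpolation=cv2.INTER_CUBIC))
cv2.imwrite('pics/t_all.png',cv2.resize(b[240:360,225:435,::-1],None,fx=3.8,fy=3.8,interpolation=cv2.INTER_CUBIC))
```

```text
(no output)
```

View pics/s_up.png

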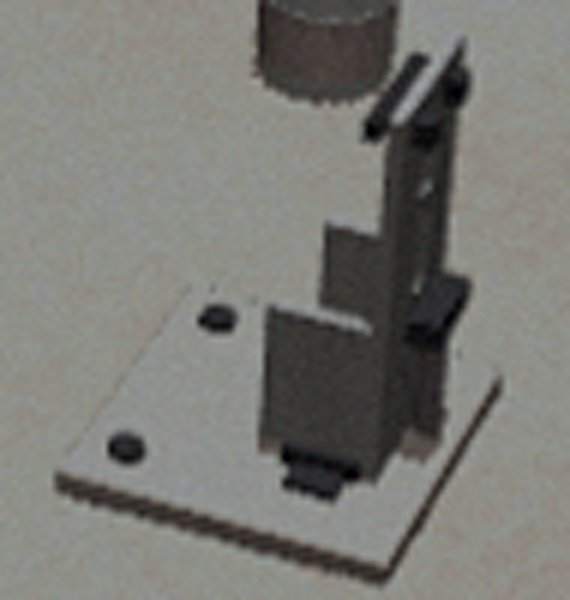

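View pics/s_sh.png

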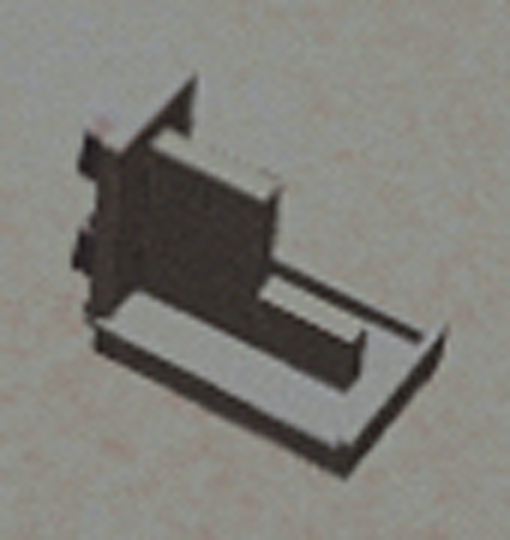

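View pics/t_all.png

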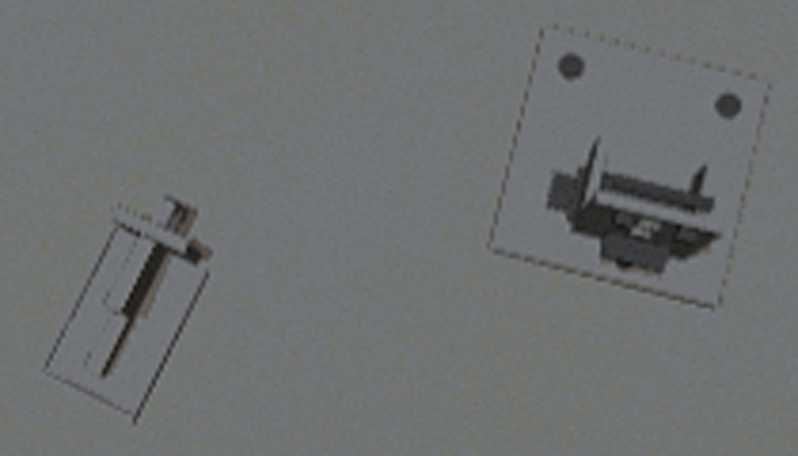

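Run:
```python
import pickle,cv2,numpy as np
a=pickle.load(open('side0.pkl','rb'))['color'];b=pickle.load(open('top0.pkl','rb'))['color']
def crop(im,x0,x1,y0,y1,f,n):
    z=cv2.resize(im[y0:y1,x0:x1,::-1],None,fx=f,fy=f,interpolation=cv2.INTER_CUBIC).astype(float)
    z=np.clip(z*1.9,0,255).astype(np.uint8)
    s=5
    for x in range(x0,x1,s): cv2.line(z,(int((x-x0+.5)*f),0),(int((x-x0+.5)*f),6 if x%10 else 14),(0,0,255),1); 
    for y in range(y0,y1,s): cv2.line(z,(0,int((y-y0+.5)*f)),(6 if y%10 else 14,int((y-y0+.5)*f)),(0,0,255),1)
    cv2.imwrite('pics/'+n+'.png',z)
crop(b,365,415,270,315,12,'t_up')
crop(a,365,405,183,240,10,'s_up2')
crop(b,232,285,288,354,9,'t_sh')
```

```text
(no output)
```

View pics/t_up.png

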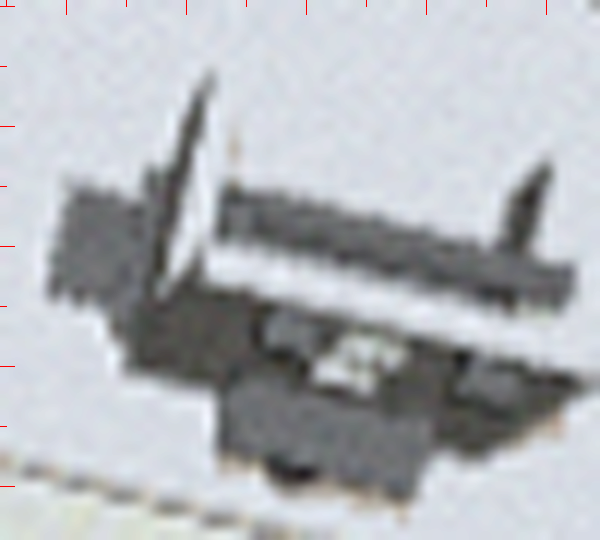

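View pics/s_up2.png

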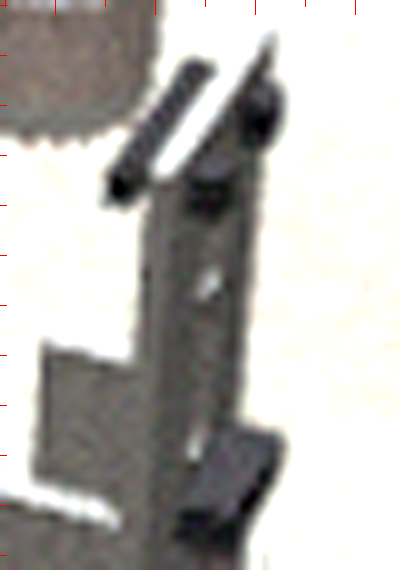

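View pics/t_sh.png

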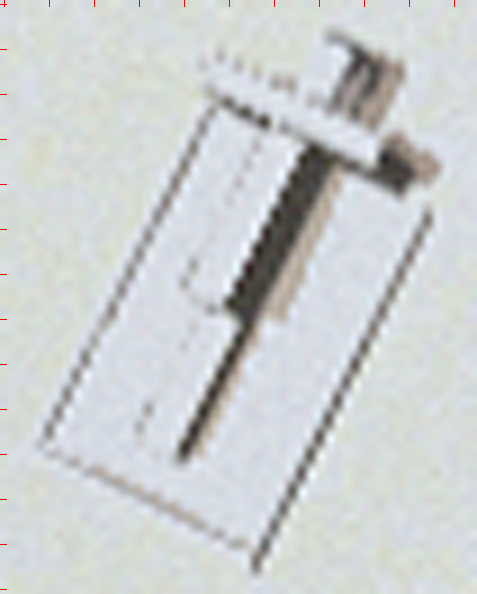

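```bash
cat > fit.py <<'E'
from h import *
import pickle
from scipy.optimize import least_squares
S=pickle.load(open('side0.pkl','rb'));T=pickle.load(open('top0.pkl','rb'))
def w(p,pts):
    c,s=np.cos(p[2]),np.sin(p[2]); R=np.array([[c,-s,0],[s,c,0],[0,0,1]])
    return np.atleast_2d(pts)@R.T+[p[0],p[1],0]
ta=lambda x,y:(225+x/3.8-.5,240+y/3.8-.5)
sa=lambda x,y:(315+x/6-.5,180+y/6-.5)
ss=lambda x,y:(345+x/6-.5,290+y/6-.5)
tu=lambda x,y:(365+x/12-.5,270+y/12-.5)
su=lambda x,y:(365+x/10-.5,183+y/10-.5)
ts=lambda x,y:(232+x/9-.5,288+y/9-.5)
# foot: params x,y,yaw (centre of foot)
foot=[(T,(65,65,12),ta(545,27)),(T,(65,-65,12),ta(768,85)),(T,(-65,-65,12),ta(717,303)),(T,(-65,65,12),ta(490,248)),
(S,(65,65,12),sa(57,475)),(S,(-65,65,12),sa(385,570)),(S,(-65,-65,12),sa(500,378)),(S,(65,-65,12),sa(190,285))]
shelf=[(T,(-72,30,16),ts(40,442)),(T,(-72,-30,0),ts(255,572)),(T,(-72,-30,16),ts(258,548)),
(T,(28,22,80),ts(215,50)),(T,(20,22,80),ts(205,90)),
(S,(-72,30,16),ss(345,447)),(S,(-72,30,0),ss(345,478)),(S,(-72,-30,16),ss(445,332)),(S,(20,-22,80),ss(193,78)),(S,(-22,5,70),ss(272,195))]
def fit(obs,p0,model=w,cb=True):
    # also common offset of each camera not modelled
    f=lambda p: np.concatenate([proj(c,model(p,P))[0]-np.array(u) for c,P,u in obs])
    q=least_squares(f,p0,loss='soft_l1'); return q.x,f(q.x).reshape(-1,2)
def foot_plate():
    pf,rf=fit(foot,[500,0,0])
    return pf,rf
pf,rf=fit(foot,[600,-100,-.2]); 
psh,rsh=fit(shelf,[500,100,-.5])
# plate in foot frame: x offset px, lateral d, height h
def plate(q,P): # P in plate coordinates (x from face, y from plate centre, z)
    return w(pf,np.array(P)+[q[0],q[1],q[2]])
pl=[(T,(0,32,170),tu(200,285)),(T,(6,32,170),tu(210,243)),(T,(0,-32,170),tu(598,383)),
(T,(-15,17,79),tu(218,465)),(T,(-15,-17,79),tu(410,500)),
(S,(0,-32,170),su(272,38)),(S,(0,32,170),su(175,178)),(S,(6,32,170),su(150,170)),(S,(-15,-17,79),su(283,438)),(S,(-15,17,79),su(240,515))]
q,rp=fit(pl,[-20,0,0],plate)
if __name__=='__main__':
    np.set_printoptions(precision=2,suppress=True)
    print('foot',pf,np.degrees(pf[2]));print(rf)
    print('shelf',psh,np.degrees(psh[2]));print(rsh)
    print('plate',q);print(rp)
    for n,c in(('S',S),('T',T)):
        im=c['color'].astype(float)*1.8; im=np.clip(im,0,255).astype(np.uint8)
        x0,x1,y0,y1=(310,430,180,380) if n=='S' else (230,430,240,360)
        f=4 if n=='T' else 3
        f=4 if n=='T' else 3
        im=cv2.resize(im[y0:y1,x0:x1],None,fx=f,fy=f,interpolation=cv2.INTER_CUBIC)
        def line(P,col):
            u=(proj(c,P)-[x0,y0]+.5)*f; cv2.polylines(im,[np.int32(np.round(u*8))],False,col,1,cv2.LINE_AA,3)
        box=lambda a,b,z:[(a[0],a[1],z),(b[0],a[1],z),(b[0],b[1],z),(a[0],b[1],z),(a[0],a[1],z)]
        line(w(pf,box((-65,-65),(65,65),12)),(255,0,0))
        line(w(psh,box((-72,-30),(28,30),16)),(0,200,0));line(w(psh,box((20,-22),(28,22),80)),(0,0,255));line(w(psh,box((-22,-5),(20,5),70)),(255,0,255))
        line(plate(q,box((0,-32),(6,32),170)),(255,0,0));line(plate(q,box((-15,-17),(0,17),79)),(0,0,255))
        line(plate(q,[(0,-5.5,123),(0,5.5,123),(0,5.5,154),(0,-5.5,154),(0,-5.5,123)]),(0,200,0))
        line(plate(q,[(0,-5.5,81),(0,5.5,81),(0,5.5,112),(0,-5.5,112),(0,-5.5,81)]),(0,200,0))
        save(c,'ov_'+n,im)
E
python3 fit.py
```

```text
foot [ 558.24 -125.45   -0.24] -13.847470057996837
[[-0.48 -0.8 ]
 [ 0.52 -1.08]
 [ 0.19  1.24]
 [-0.72 -0.02]
 [-0.45 -0.24]
 [ 0.38  0.05]
 [ 0.73 -1.05]
 [ 0.13  0.33]]
shelf [492.16 141.34  -6.73] -385.50383908311795
[[-1.77  0.66]
 [ 0.84 -0.74]
 [-0.38  1.84]
 [ 0.6  -0.5 ]
 [-0.13 -1.35]
 [ 0.7  -0.2 ]
 [-0.16  0.48]
 [ 0.2  -0.65]
 [ 0.68 -0.96]
 [-1.12  1.13]]
plate [-45.33  -9.17  -0.45]
[[-0.38 -0.48]
 [-0.45 -0.12]
 [ 0.53  0.11]
 [-0.12 -1.43]
 [ 0.64 -0.01]
 [ 0.83 -0.62]
 [ 0.3   0.24]
 [ 0.03  0.34]
 [ 0.69 -0.13]
 [-0.19  0.5 ]]
```

```bash
sleep 1
```

```text
(no output)
```

View pics/ov_T.png

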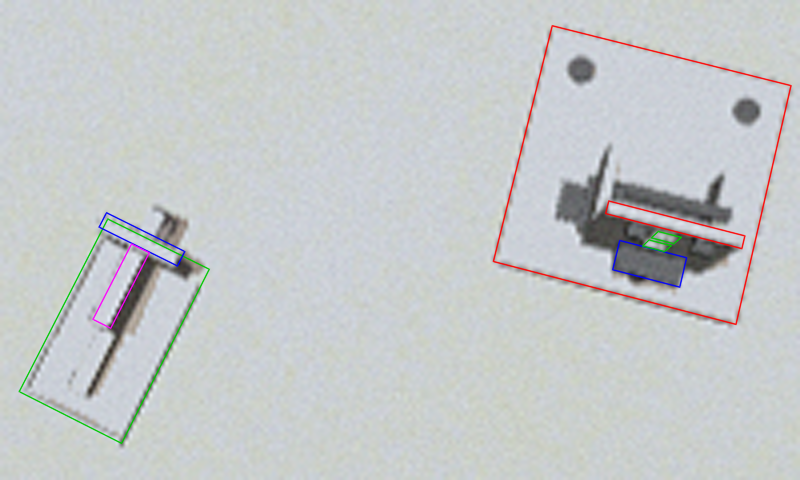

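View pics/ov_S.png

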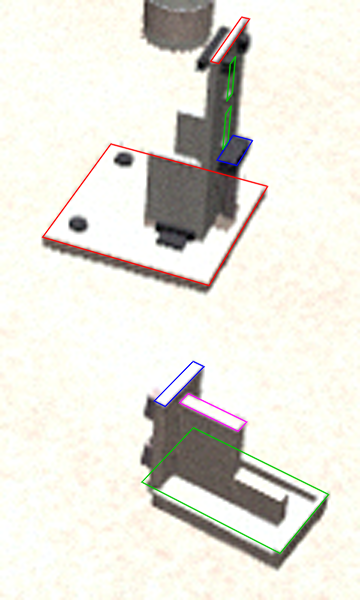

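```bash
cat >> h.py <<'E'
np.set_printoptions(precision=2,suppress=True)
def yaw(s): R=s['eef_rot']; return np.degrees(np.arctan2(R[1,0],R[0,0]))
def goto(x,y,z,yw):
    s=telemetry.sense(); R=s['eef_rot']; d=R.T@(np.array([x,y,z])-s['tool_pos'])
    print('t',s['t'],'pos',s['tool_pos'],'yaw %.2f'%yaw(s),'F',s['force'],'op %.1f'%s['opening'])
    t=-(yw-yaw(s)); t=(t+180)%360-180
    print('shift',d,'turn %.2f'%t,'rows>=',np.linalg.norm(d)/41.7)
E
python3 -c "
from h import *
for l,c,u,v,z in (('joy','top',143,265,90),('jar','top',522,273,85),('rack','top',337,185,92)):
  import pickle; print(l,at_z(pickle.load(open(c+'0.pkl','rb')),u,v,z))
goto(492.2,141.3,150,154.5)"
```

```text
joy [578.89 375.95  90.  ]
jar [ 571.51 -377.81   85.  ]
rack [747.69 -11.05  92.  ]
t 0.8 pos [224.75 583.19 231.28] yaw 158.93 F [-0.75  0.75 -0.06] op 85.3
shift [-408.46 -316.17   81.28] turn 4.43 rows>= 12.539082000184386
```

```bash
python3 -m inch '[[-20,-16,0,0],[-50,-39,0,1],[-80,-62,0,2],[-110,-85,0,3],[-140,-108,0,4.4],[-170,-131,0,4.4],[-200,-155,0,4.4],[-230,-178,0,4.4],[-260,-201,0,4.4],[-290,-224,0,4.4]]' 85 80; python3 -c "
from h import *
goto(492.2,141.3,150,154.5)"
```

```text
t: 1.63
tool_pos: [415.5, 268.2, 231.6]
eef_rot: [[-0.903, 0.43, 0.001], [0.43, 0.903, 0.0], [-0.0, 0.001, -1.0]]
force: [1.4, 0.1, -0.1]
opening: 84.7
t 1.6333 pos [415.52 268.24 231.61] yaw 154.53 F [ 1.44  0.13 -0.07] op 84.7
shift [-123.79  -81.67   81.61] turn 0.03 rows>= 4.059378124032414
```

```bash
python3 -m inch '[[-30,-20,20,0],[-60,-40,40,0],[-90,-60,60,0],[-115,-75,75,0],[-123.8,-81.7,81.6,0],[-123.8,-81.7,81.6,0],[-123.8,-81.7,81.6,0]]' 60
python3 - <<'E'
from h import *
goto(492.2,141.3,34,154.5)
import pickle
c=cams.camera('top');pickle.dump(c,open('top1.pkl','wb'))
d=cams.camera('side');pickle.dump(d,open('side1.pkl','wb'))
f=lambda im,x0,x1,y0,y1,k:np.clip(cv2.resize(im[y0:y1,x0:x1],None,fx=k,fy=k,interpolation=cv2.INTER_CUBIC)*1.6,0,255).astype(np.uint8)
save(c,'t1',f(c['color'],200,330,250,370,4)); save(d,'s1',f(d['color'],330,450,250,390,4))
E
```

```text
t: 2.22
tool_pos: [491.3, 143.1, 149.6]
eef_rot: [[-0.902, 0.431, -0.001], [0.431, 0.902, 0.0], [0.001, -0.0, -1.0]]
force: [-0.4, 1.2, -0.1]
opening: 60.1
t 2.2167 pos [491.25 143.07 149.59] yaw 154.46 F [-0.38  1.21 -0.06] op 60.1
shift [ -1.72  -1.18 115.59] turn -0.04 rows>= 2.7723874404683393
```

View pics/s1.png

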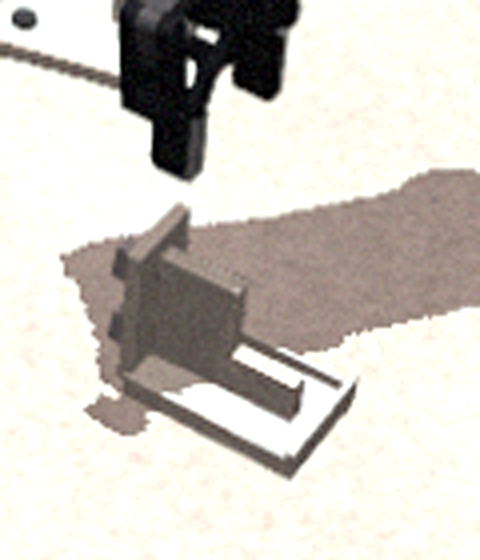

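View pics/t1.png

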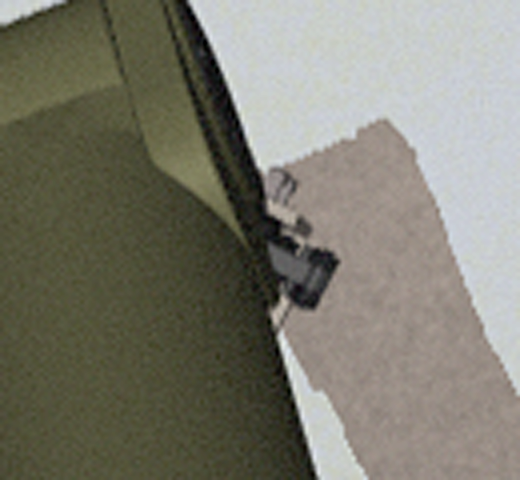

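Run:
```python
from h import *
import pickle
d=pickle.load(open('side1.pkl','rb')); s=telemetry.sense(); R=s['eef_rot']; p=s['tool_pos']
P=[(x,y,z) for y in (30,44,-30,-44) for x in(-11,11) for z in (-6,)]
u=proj(d,[p+R@np.array(q) for q in P]); print(np.c_[np.array(P),(u-[330,250])*4])
```

```text
[[-11.    30.    -6.   156.45 155.01]
 [ 11.    30.    -6.   200.3  175.48]
 [-11.    44.    -6.   138.68 172.61]
 [ 11.    44.    -6.   182.77 193.44]
 [-11.   -30.    -6.   229.04  82.96]
 [ 11.   -30.    -6.   271.87 102.01]
 [-11.   -44.    -6.   245.19  66.9 ]
 [ 11.   -44.    -6.   287.78  85.64]]
```

```bash
python3 -m inch '[[-1.7,-1.2,30,0],[-1.7,-1.2,60,0],[-1.7,-1.2,90,0],[-1.7,-1.2,110,0],[-1.7,-1.2,115.5,0],[-1.7,-1.2,115.5,0],[-1.7,-1.2,115.5,0]]' 50
python3 - <<'E'
from h import *
goto(492.2,141.3,34,154.5)
import pickle
d=cams.camera('side');pickle.dump(d,open('side2.pkl','wb'))
f=lambda im,x0,x1,y0,y1,k:np.clip(cv2.resize(im[y0:y1,x0:x1],None,fx=k,fy=k,interpolation=cv2.INTER_CUBIC)*1.6,0,255).astype(np.uint8)
save(d,'s2',f(d['color'],330,450,250,390,4))
E
```

```text
t: 2.9
tool_pos: [492.8, 142.3, 35.2]
eef_rot: [[-0.903, 0.429, 0.001], [0.429, 0.903, 0.001], [-0.001, 0.001, -1.0]]
force: [-0.0, 0.1, 0.9]
opening: 50.0
t 2.9 pos [492.77 142.31  35.24] yaw 154.61 F [-0.01  0.11  0.91] op 50.0
shift [ 0.08 -1.15  1.24] turn 0.11 rows>= 0.0406766592011202
```

View pics/s2.png

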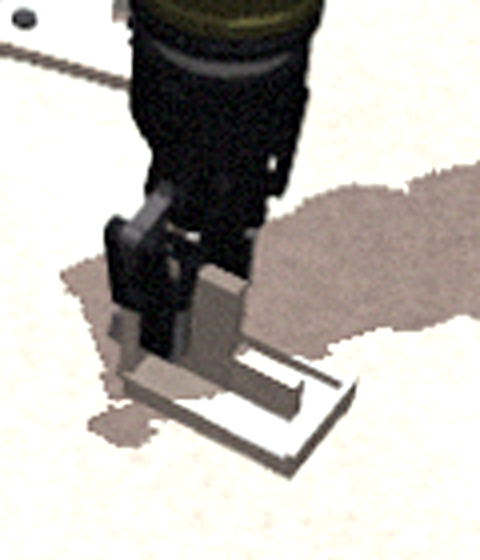

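Run:
```python
from h import *
import pickle
d=pickle.load(open('side2.pkl','rb')); s=telemetry.sense(); R=s['eef_rot']; p=s['tool_pos']
P=[(x,y,z) for y in (25,39) for x in(-11,11) for z in (-6,0,-30)]
u=proj(d,[p+R@np.array(q) for q in P]); print(np.c_[np.array(P),(u-[330,250])*4])
```

```text
[[-11.    25.    -6.   143.59 331.96]
 [-11.    25.     0.   142.82 341.09]
 [-11.    25.   -30.   146.72 294.8 ]
 [ 11.    25.    -6.   184.1  352.49]
 [ 11.    25.     0.   183.18 361.61]
 [ 11.    25.   -30.   187.84 315.31]
 [-11.    39.    -6.   126.95 349.68]
 [-11.    39.     0.   126.23 358.81]
 [-11.    39.   -30.   129.86 312.48]
 [ 11.    39.    -6.   167.65 370.53]
 [ 11.    39.     0.   166.78 379.66]
 [ 11.    39.   -30.   171.19 333.32]]
```

```bash
python3 -m inch '[[0,-0.8,0,0],[0,-0.8,0,0],[0,-0.8,0,0],[0,-0.8,0,0],[0,-0.8,0,0],[0,-0.8,0,0],[0,-0.8,0,0],[0,-0.8,0,0],[0,-0.8,0,0]]' 0 80
python3 - <<'E'
from h import *
goto(492.2,141.3,34,154.5)
E
```

```text
t: 3.7
tool_pos: [492.7, 140.6, 35.0]
eef_rot: [[-0.903, 0.43, 0.001], [0.43, 0.903, 0.001], [-0.001, 0.001, -1.0]]
force: [-0.4, 0.5, 7.9]
opening: 9.2
t 3.7 pos [492.73 140.57  34.98] yaw 154.52 F [-0.43  0.47  7.95] op 9.2
shift [0.79 0.43 0.98] turn 0.02 rows>= 0.0319984757231778
```

```bash
cat >> h.py <<'E'
U=np.array([514.2,-114.6]); A=np.radians(-13.85)
ex=np.array([np.cos(A),np.sin(A)]); ey=np.array([-np.sin(A),np.cos(A)])
GX=-0.75; GZ=15.0   # grip point minus tool, along shelf x, z
def up(x,y,z):  # want grip point at upright coords
    p=U+ex*(x-GX)+ey*y; goto(p[0],p[1],z-GZ,166.15)
def where():
    s=telemetry.sense(); R=s['eef_rot']; g=s['tool_pos'][:2]-GX*R[:2,0]-U
    print('grip in upright x %.2f y %.2f z %.2f'%(g@ex,g@ey,s['tool_pos'][2]+GZ),'yawerr %.2f'%(yaw(s)-166.15),'t %.2f'%s['t'],'F up',np.array([s['force'][:2]@ex,s['force'][:2]@ey,s['force'][2]]),'M',s['ft_torque'],'op %.1f'%s['opening'])
E
python3 -c "
from h import *
up(-75,-9.2,137)"
```

```text
t 3.7 pos [492.73 140.57  34.98] yaw 154.52 F [-0.43  0.47  7.95] op 9.2
shift [ -58.37 -245.    -87.22] turn -11.63 rows>= 6.391595470159452
```

```bash
python3 -m inch '[[0,0,-10,0],[0,0,-40,0],[0,0,-75,0],[0,0,-100,0],[0,0,-100,0],[0,0,-100,0]]'
python3 - <<'E'
from h import *
up(-75,-9.2,137)
import pickle
f=lambda im,x0,x1,y0,y1,k:np.clip(cv2.resize(im[y0:y1,x0:x1],None,fx=k,fy=k,interpolation=cv2.INTER_CUBIC)*1.6,0,255).astype(np.uint8)
d=cams.camera('side')
save(d,'s3',f(d['color'],330,450,200,340,4))
E
```

```text
t: 4.2
tool_pos: [492.7, 140.4, 135.7]
eef_rot: [[-0.903, 0.43, 0.003], [0.43, 0.903, 0.001], [-0.002, 0.002, -1.0]]
force: [-0.5, 0.0, -3.0]
opening: 9.1
t 4.2 pos [492.68 140.41 135.72] yaw 154.51 F [-0.53  0.04 -2.98] op 9.1
shift [ -58.27 -244.94   13.37] turn -11.64 rows>= 6.046368174116108
```

View pics/s3.png

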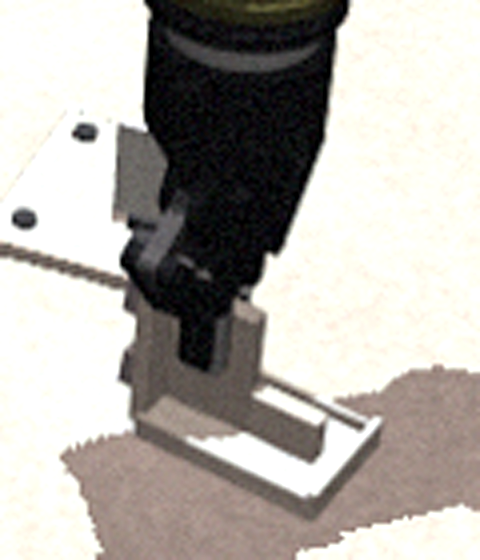

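```bash
python3 -m inch '[[-6,-25,0,-1.2],[-14,-57,0,-3],[-22,-92,0,-5],[-30,-127,0,-7],[-38,-162,0,-9],[-46,-195,0,-11],[-53,-222,0,-11.6],[-58,-240,0,-11.6],[-58.3,-245,0,-11.6],[-58.3,-245,0,-11.6]]'
python3 - <<'E'
from h import *
up(-75,-9.2,137); where()
import pickle
f=lambda im,x0,x1,y0,y1,k:np.clip(cv2.resize(im[y0:y1,x0:x1],None,fx=k,fy=k,interpolation=cv2.INTER_CUBIC)*1.6,0,255).astype(np.uint8)
d=cams.camera('side'); c=cams.camera('top'); pickle.dump((d,c),open('p4.pkl','wb'))
save(d,'s4',f(d['color'],320,440,170,290,5)); save(c,'t4',f(c['color'],345,430,240,320,7))
E
```

```text
t: 5.08
tool_pos: [437.7, -107.2, 132.9]
eef_rot: [[-0.97, 0.243, -0.003], [0.243, 0.97, 0.0], [0.003, -0.001, -1.0]]
force: [0.8, 0.6, -1.7]
opening: 9.4
t 5.0833 pos [ 437.75 -107.22  132.94] yaw 165.93 F [ 0.77  0.57 -1.65] op 9.4
shift [-1.77  1.94 10.93] turn -0.22 rows>= 0.2696579329179316
grip in upright x -76.75 y -11.13 z 147.94 yawerr -0.22 t 5.08 F up [ 0.61  0.74 -1.65] M [ 0.03 -0.05 -0.06] op 9.4
```

View pics/s4.png

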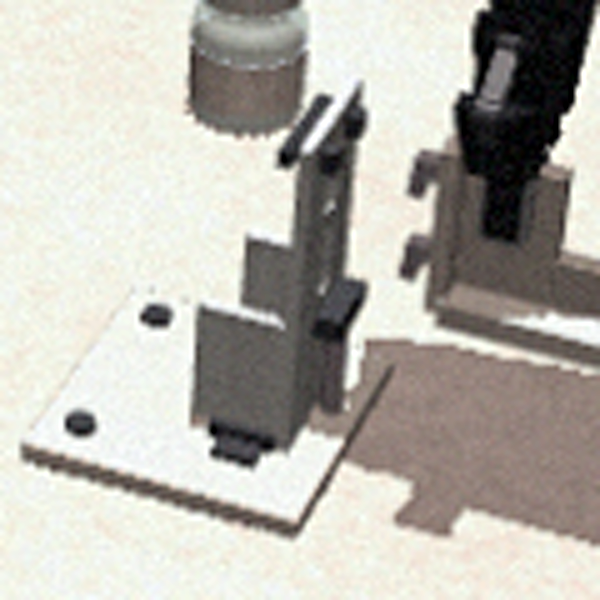

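View pics/t4.png

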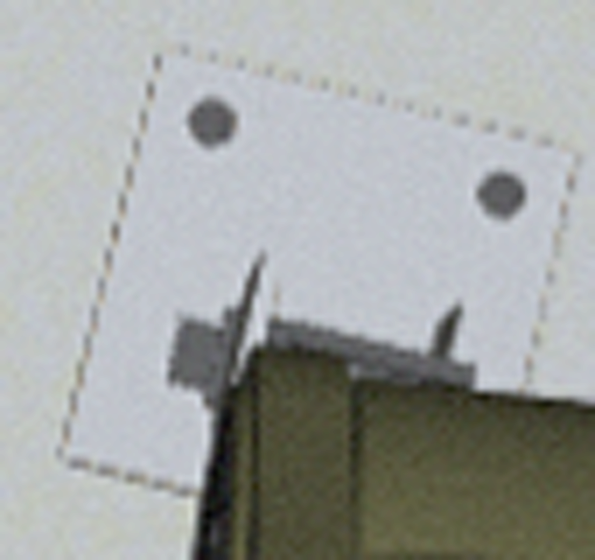

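```bash
cat > ov.py <<'E'
from h import *
import pickle
import fit
def overlay(c,s,name,x0=320,x1=440,y0=170,y1=290,f=5):
    im=np.clip(cv2.resize(c['color'][y0:y1,x0:x1],None,fx=f,fy=f,interpolation=cv2.INTER_CUBIC)*1.6,0,255).astype(np.uint8)
    R=s['eef_rot']; Rs=R@np.diag([-1,1,-1.]); g=s['tool_pos']+Rs@np.array([GX,0,GZ])
    W=lambda P: (np.array(P)-[0,0,50])@Rs.T+g
    def line(P,col):
        u=(proj(c,P)-[x0,y0]+.5)*f; cv2.polylines(im,[np.int32(np.round(u*8))],False,col,1,cv2.LINE_AA,3)
    box=lambda a,b,z:[(a[0],a[1],z),(b[0],a[1],z),(b[0],b[1],z),(a[0],b[1],z),(a[0],a[1],z)]
    line(W(box((20,-22),(28,22),80)),(0,0,255));line(W(box((-22,-5),(20,5),70)),(255,0,255));line(W(box((-72,-30),(28,30),0)),(0,200,0))
    line(W([(28,22,0),(28,22,80)]),(0,0,255))
    for b in (0,42):
        line(W([(28,4.5,11+b),(36,4.5,11+b),(38,4.5,1+b),(45,4.5,1+b),(45,4.5,20+b),(28,4.5,20+b)]),(255,0,0))
    for P in (box((0,-32),(6,32),170),box((-15,-17),(0,17),79),[(0,-5.5,123),(0,5.5,123),(0,5.5,154),(0,-5.5,154),(0,-5.5,123)],[(0,-5.5,81),(0,5.5,81),(0,5.5,112),(0,-5.5,112),(0,-5.5,81)]): line(fit.plate(fit.q,P),(0,160,0))
    save(c,name,im)
E
python3 - <<'E'
from ov import *
d,c=pickle.load(open('p4.pkl','rb')); overlay(d,telemetry.sense(),'ov4')
E
```

```text
(no output)
```

View pics/ov4.png

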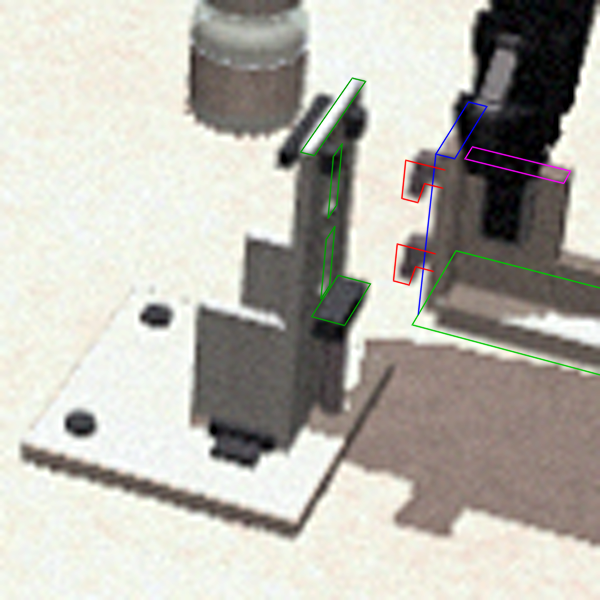

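Run:
```python
from ov import *
d,c=pickle.load(open('p4.pkl','rb'))
overlay(d,telemetry.sense(),'ov4z',395,465,185,245,11)
x0,x1,y0,y1,f=395,465,185,245,11
im=np.clip(cv2.resize(d['color'][y0:y1,x0:x1],None,fx=f,fy=f,interpolation=cv2.INTER_CUBIC)*1.6,0,255).astype(np.uint8); save(d,'s4z',im)
R=telemetry.sense()['eef_rot']; print(R)
```

```text
[[-0.97  0.24 -0.  ]
 [ 0.24  0.97  0.  ]
 [ 0.    0.   -1.  ]]
```

View pics/ov4z.png

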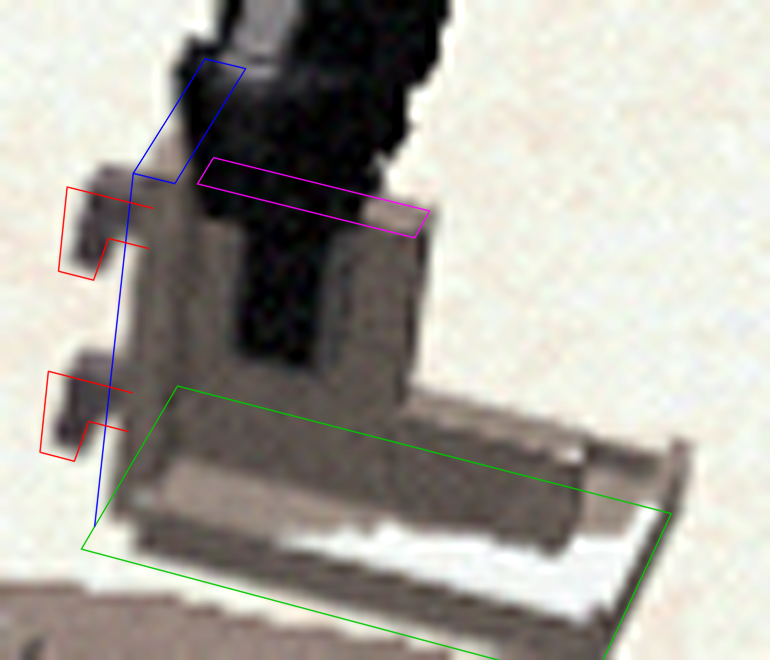

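View pics/s4z.png

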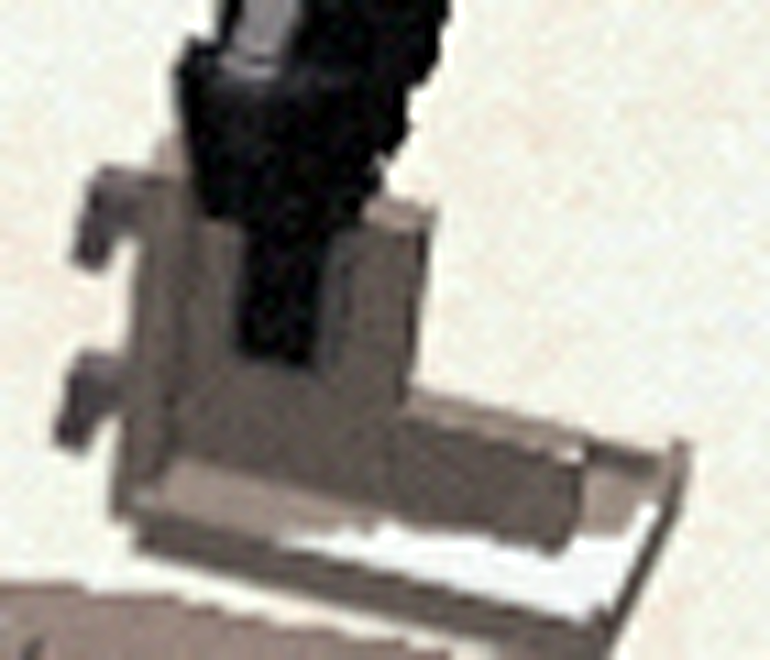

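Run:
```python
from ov import *
from scipy.spatial.transform import Rotation as Ro
d,c=pickle.load(open('p4.pkl','rb')); s=telemetry.sense()
Rs0=s['eef_rot']@np.diag([-1,1,-1.])
pts=[((28,22,80),(142,170)),((28,22,0),(112,515)),((-22,5,70),(415,237)),((-22,-5,70),(432,208)),((45,4.5,43),(73,262)),((45,4.5,62),(90,178)),((45,4.5,1),(55,438)),((45,4.5,20),(66,362)),((-72,-30,16),(688,443)),((36,4.5,43),(98,270)),((36,4.5,1),(80,450))]
P=np.array([p for p,_ in pts],float)-[0,0,50]; u=np.array([q for _,q in pts])/11.+[395,185]-.5
def f(p,full=0):
    R=Rs0@Ro.from_euler('yzx',[p[2],p[3],p[4]],degrees=True).as_matrix()
    r=(proj(d,s['tool_pos']+Rs0@np.array([p[0],p[5],p[1]])+P@R.T)-u).ravel()
    return np.r_[r,np.array(p[2:])*.3]
from scipy.optimize import least_squares
for fx in (0,1):
    g=(lambda p:f(np.r_[p[:3],0,0,0])) if fx==0 else f
    q=least_squares(g,[0,15,0]+([0,0,0] if fx else []),loss='soft_l1'); print('GX GZ pitch yaw roll y',q.x); print(g(q.x)[:22].reshape(-1,2))
print(fit.q); 
pl=[o for o in fit.pl if o[0] is fit.S]; print('plate from side only',fit.fit(pl,[-45,-9,0],fit.plate)[0]); pl=[o for o in fit.pl if o[0] is fit.T]; print('top only',fit.fit(pl,[-45,-9,0],fit.plate)[0])
```

```text
GX GZ pitch yaw roll y [-2.45 16.95 -0.7 ]
[[ 0.24 -0.45]
 [-1.03  0.26]
 [ 0.95 -0.43]
 [ 0.74 -0.24]
 [-0.52 -0.02]
 [-1.17 -0.04]
 [-0.82  0.42]
 [-0.95 -0.03]
 [ 0.16 -0.07]
 [ 1.31  0.33]
 [ 0.93  0.42]]
GX GZ pitch yaw roll y [-2.16 16.17 -0.38 -1.33 -1.3  -0.72]
[[-0.17 -0.14]
 [-0.95  0.1 ]
 [ 0.62 -0.11]
 [ 0.54  0.02]
 [-0.43 -0.08]
 [-1.2   0.01]
 [-0.48  0.12]
 [-0.73 -0.22]
 [ 0.43 -0.06]
 [ 1.36  0.3 ]
 [ 1.23  0.15]]
[-45.33  -9.17  -0.45]
plate from side only [-39.89 -24.78 -11.26]
top only [-43.12 -11.06 -24.09]
```

```bash
sed -i 's/^GX=-0.75/GX=-1.5/' h.py; python3 -c "
from h import *
where(); up(-53,-9.2,135)"
```

```text
grip in upright x -76.87 y -8.49 z 148.42 yawerr 0.01 t 5.18 F up [-0.86  0.04 -2.5 ] M [ 0.05 -0.11 -0.04] op 9.0
t 5.1833 pos [ 438.99 -104.8   133.42] yaw 166.16 F [-0.83  0.24 -2.5 ] op 9.0
shift [-23.89  -0.72  13.37] turn 0.01 rows>= 0.6568776437958814
```

```bash
python3 -m inch '[[0,-0.3,7,0],[-4,-0.7,13.4,0],[-12,-0.7,13.4,0],[-20,-0.7,13.4,0],[-23.9,-0.7,13.4,0],[-23.9,-0.7,13.4,0],[-23.9,-0.7,13.4,0],[-23.9,-0.7,13.4,0]]'
python3 - <<'E'
from ov import *
where(); up(-45,-9.2,135)
d=cams.camera('side'); c=cams.camera('top')
overlay(d,telemetry.sense(),'ov5',370,430,180,235,11)
save(d,'s5',np.clip(cv2.resize(d['color'][180:235,370:430],None,fx=11,fy=11,interpolation=cv2.INTER_CUBIC)*1.6,0,255).astype(np.uint8))
save(c,'t5',np.clip(cv2.resize(c['color'][240:320,345:430],None,fx=7,fy=7,interpolation=cv2.INTER_CUBIC)*1.6,0,255).astype(np.uint8))
where()
E
```

```text
t: 5.85
tool_pos: [462.2, -112.3, 120.8]
eef_rot: [[-0.971, 0.24, -0.0], [0.24, 0.971, 0.0], [0.0, -0.0, -1.0]]
force: [-0.6, -0.5, -2.7]
opening: 8.9
grip in upright x -52.56 y -10.18 z 135.80 yawerr -0.03 t 5.85 F up [-0.45 -0.6  -2.66] M [-0.04 -0.02  0.05] op 8.9
t 5.85 pos [ 462.19 -112.26  120.8 ] yaw 166.12 F [-0.58 -0.48 -2.66] op 8.9
shift [-7.56  0.98  0.8 ] turn -0.03 rows>= 0.18383677196507192
grip in upright x -52.68 y -10.24 z 135.85 yawerr -0.03 t 5.95 F up [-0.53 -0.28 -2.23] M [ 0.02 -0.04 -0.07] op 8.9
```

View pics/ov5.png

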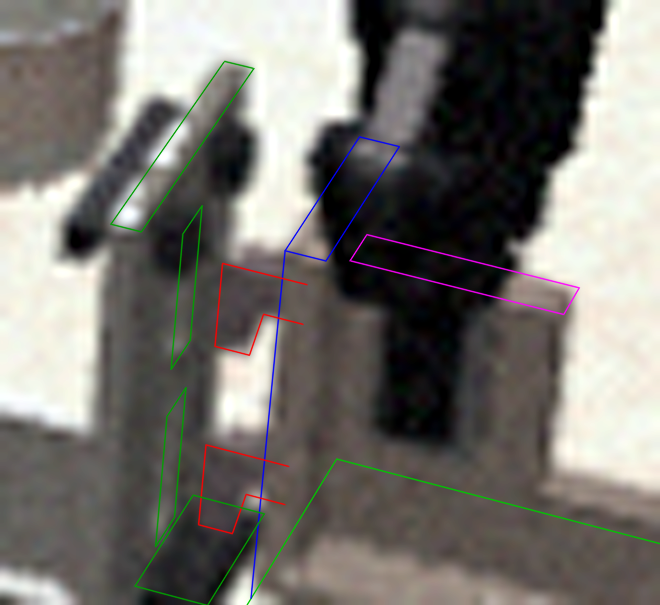

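View pics/s5.png

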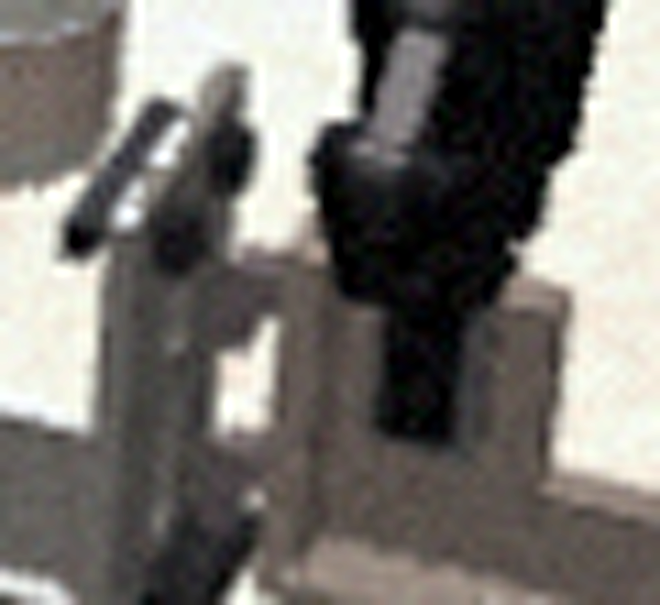

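```bash
python3 -m inch '[[-2,0.9,0.5,0],[-4,0.9,0.5,0],[-5,0.9,0.5,0],[-6,0.9,0.5,0],[-6,0.9,0.5,0],[-6,0.9,0.5,0]]'>/dev/null; python3 -c "
from h import *
where()"; python3 -m inch '[[-1,0,0,0],[-2,0,0,0],[-2,0,0,0],[-2,0,0,0]]' >/dev/null; python3 -c "
from h import *
where()"
```

```text
grip in upright x -46.34 y -9.32 z 135.25 yawerr -0.03 t 6.45 F up [-0.65  0.65 -2.02] M [0.02 0.04 0.08] op 8.9
grip in upright x -44.30 y -9.29 z 135.28 yawerr -0.02 t 6.78 F up [-0.13 -0.13 -2.78] M [ 0.03 -0.   -0.  ] op 9.1
```

```bash
for i in 1 2 3; do python3 -m inch '[[-1,0,0,0],[-1,0,0,0],[-1,0,0,0]]' >/dev/null; python3 -c "
from h import *
where()"; done
```

```text
grip in upright x -43.50 y -9.32 z 135.21 yawerr -0.03 t 7.03 F up [-0.48 -0.55 -1.64] M [ 0.02  0.1  -0.01] op 9.2
grip in upright x -42.89 y -9.35 z 135.16 yawerr -0.03 t 7.28 F up [-1.84 -0.72 -1.11] M [0.09 0.51 0.03] op 8.8
grip in upright x -40.95 y -9.64 z 135.33 yawerr -0.05 t 7.53 F up [-0.71 -0.91 -2.27] M [-0.37  0.14 -0.07] op 9.1
```

```bash
for i in 1 2 3; do python3 -m inch '[[-1,0,0,0],[-1,0,0,0],[-1,0,0,0]]' >/dev/null; python3 -c "
from h import *
where()"; done
python3 - <<'E'
from h import *
d=cams.camera('side')
save(d,'s6',np.clip(cv2.resize(d['color'][180:235,370:430],None,fx=11,fy=11,interpolation=cv2.INTER_CUBIC)*1.6,0,255).astype(np.uint8))
E
```

```text
grip in upright x -40.16 y -9.57 z 135.28 yawerr -0.05 t 7.78 F up [ 0.1  -2.23 -2.8 ] M [-0.5   0.2  -0.14] op 8.8
grip in upright x -39.34 y -9.48 z 135.27 yawerr -0.04 t 8.03 F up [-0.4  -2.45 -2.65] M [-0.61  0.37 -0.12] op 9.1
grip in upright x -38.40 y -9.45 z 135.24 yawerr -0.03 t 8.28 F up [-1.66 -2.29 -1.68] M [-0.66  0.41 -0.1 ] op 9.0
```

View pics/s6.png

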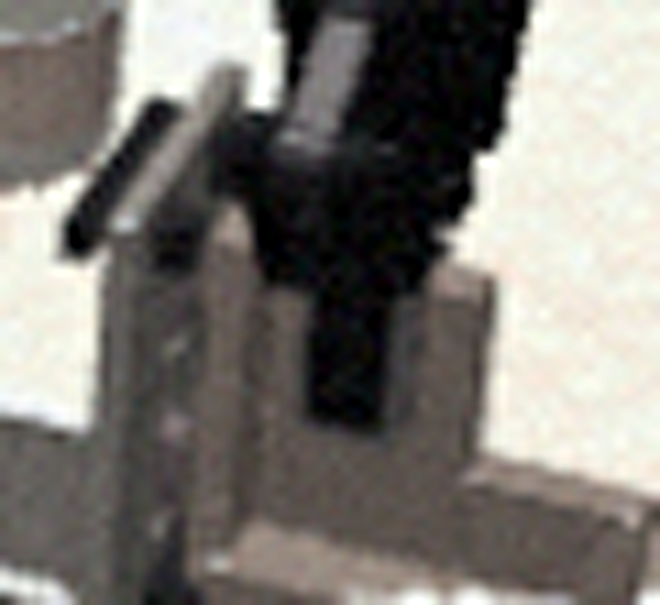

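```bash
for i in 1; do python3 -m inch '[[0,-0.7,0,0],[-1,-0.7,0,0],[-2,-0.7,0,0],[-2,-0.7,0,0]]' >/dev/null; python3 -c "
from h import *
where()"; done;  for i in 1 2 3 ; do python3 -m inch '[[-1,0,0,0],[-1.5,0,0,0],[-1.5,0,0,0]]' >/dev/null; python3 -c "
from h import *
where()"; done
```

```text
grip in upright x -35.92 y -9.77 z 135.36 yawerr -0.01 t 8.67 F up [-0.72 -1.6  -1.92] M [-0.3   0.2  -0.07] op 9.0
grip in upright x -34.53 y -9.79 z 135.32 yawerr -0.01 t 8.92 F up [-0.37 -0.89 -1.64] M [-0.17  0.09 -0.04] op 9.0
grip in upright x -33.28 y -9.84 z 135.32 yawerr -0.02 t 9.17 F up [-1.24 -0.06 -1.94] M [-0.1   0.1  -0.04] op 8.9
grip in upright x -31.94 y -9.92 z 135.24 yawerr -0.02 t 9.42 F up [-2.03 -0.66 -1.92] M [0.01 0.28 0.02] op 9.2
```

```bash
for i in 1 2 3 ; do python3 -m inch '[[-1,0,0,0],[-1.5,0,0,0],[-1.5,0,0,0]]' >/dev/null; python3 -c "
from h import *
where()"; done
```

```text
grip in upright x -30.35 y -9.93 z 135.24 yawerr -0.02 t 9.67 F up [-1.89  1.01 -0.85] M [ 0.07  0.31 -0.03] op 8.5
grip in upright x -28.82 y -9.97 z 135.25 yawerr -0.02 t 9.92 F up [-2.63  0.14 -1.65] M [0.08 0.38 0.07] op 8.9
grip in upright x -27.37 y -9.97 z 135.23 yawerr -0.02 t 10.17 F up [-2.52 -0.17 -1.28] M [0.15 0.48 0.05] op 9.0
```

```bash
for i in 1 2 ; do python3 -m inch '[[-0.7,0,0,0],[-0.8,0,0,0],[-0.8,0,0,0]]' >/dev/null; python3 -c "
from h import *
where()"; done
```

```text
grip in upright x -26.63 y -10.00 z 135.24 yawerr -0.02 t 10.42 F up [-2.59  0.68 -1.96] M [0.16 0.54 0.02] op 8.8
grip in upright x -25.94 y -10.01 z 135.27 yawerr -0.02 t 10.67 F up [-4.32 -0.77 -0.42] M [0.16 0.69 0.08] op 9.1
```

```bash
for i in 1 2 ; do python3 -m inch '[[-0.7,0,0,0],[-0.8,0,0,0],[-0.8,0,0,0]]' >/dev/null; python3 -c "
from h import *
where()"; done;  python3 - <<'E'
from h import *
d=cams.camera('side')
save(d,'s7',np.clip(cv2.resize(d['color'][180:235,370:430],None,fx=11,fy=11,interpolation=cv2.INTER_CUBIC)*1.6,0,255).astype(np.uint8))
E
```

```text
grip in upright x -25.68 y -10.02 z 135.24 yawerr -0.02 t 10.92 F up [-5.19  0.28  0.97] M [0.33 1.1  0.09] op 8.8
grip in upright x -25.47 y -10.05 z 135.15 yawerr -0.02 t 11.17 F up [-6.49  0.94  1.05] M [0.43 1.4  0.02] op 9.1
```

View pics/s7.png

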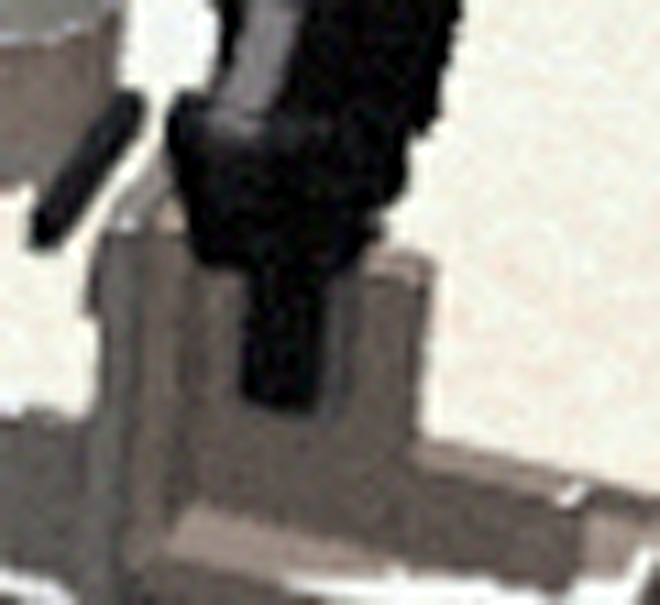

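```bash
python3 -m inch '[[0.6,0,0.5,0],[0.6,0,1,0],[0.6,0,2,0],[0.6,0,3,0],[0.6,0,4,0],[0.6,0,4,0]]' >/dev/null; python3 -c "
from h import *
where()"; for i in 1 2 3 ; do python3 -m inch '[[0,0,0.6,0],[0,0,1.2,0],[0,0,1.2,0]]' >/dev/null; python3 -c "
from h import *
where()"; done
```

```text
grip in upright x -25.69 y -10.11 z 131.03 yawerr -0.03 t 11.72 F up [-5.22 -0.39 -0.56] M [0.28 1.09 0.04] op 9.0
grip in upright x -25.72 y -10.13 z 129.88 yawerr -0.02 t 11.97 F up [-4.73  0.01 -0.07] M [0.27 1.14 0.08] op 8.9
grip in upright x -25.73 y -10.14 z 128.68 yawerr -0.03 t 12.22 F up [-5.5   0.19 -0.75] M [0.31 1.12 0.08] op 9.0
grip in upright x -25.70 y -10.15 z 127.61 yawerr -0.03 t 12.47 F up [-6.01 -0.08  0.31] M [0.22 1.21 0.05] op 9.1
```

```bash
for i in 1 2 3 4 ; do python3 -m inch '[[0,0,0.6,0],[0,0,1.2,0],[0,0,1.2,0]]' >/dev/null; python3 -c "
from h import *
where()"; done
```

```text
grip in upright x -25.70 y -10.15 z 126.54 yawerr -0.03 t 12.72 F up [-6.26 -0.1   3.6 ] M [0.34 1.31 0.1 ] op 9.0
grip in upright x -25.71 y -10.12 z 125.49 yawerr -0.03 t 12.97 F up [-7.77 -0.06  5.03] M [0.27 1.35 0.05] op 9.0
grip in upright x -25.68 y -10.16 z 124.42 yawerr -0.03 t 13.22 F up [-6.82 -0.47  5.33] M [0.26 1.43 0.08] op 9.2
grip in upright x -25.70 y -10.16 z 123.36 yawerr -0.03 t 13.47 F up [-8.47  0.26  7.62] M [0.28 1.55 0.09] op 9.2
```

```bash
for i in 1 2 3 ; do python3 -m inch '[[0,0,0.6,0],[0,0,1.2,0],[0,0,1.2,0]]' >/dev/null; python3 -c "
from h import *
where()"; done
```

```text
grip in upright x -25.68 y -10.17 z 122.30 yawerr -0.03 t 13.72 F up [-8.24  0.22  8.51] M [0.35 1.63 0.01] op 8.8
grip in upright x -25.75 y -10.16 z 121.17 yawerr -0.03 t 13.97 F up [-8.04 -0.61 10.76] M [0.42 1.89 0.08] op 9.3
grip in upright x -25.71 y -10.18 z 120.11 yawerr -0.03 t 14.22 F up [-9.1   0.29 12.52] M [0.44 1.97 0.06] op 9.2
```

```bash
for i in 1 ; do python3 -m inch '[[0,0,0.6,0],[0,0,1.0,0],[0,0,1.0,0]]' >/dev/null; python3 -c "
from h import *
where()"; done;  python3 - <<'E'
from h import *
d=cams.camera('side')
save(d,'s8',np.clip(cv2.resize(d['color'][180:235,370:430],None,fx=11,fy=11,interpolation=cv2.INTER_CUBIC)*1.6,0,255).astype(np.uint8))
E
```

```text
grip in upright x -25.76 y -10.13 z 119.22 yawerr -0.03 t 14.47 F up [-9.57 -0.29 13.98] M [0.49 2.06 0.02] op 8.9
```

View pics/s8.png

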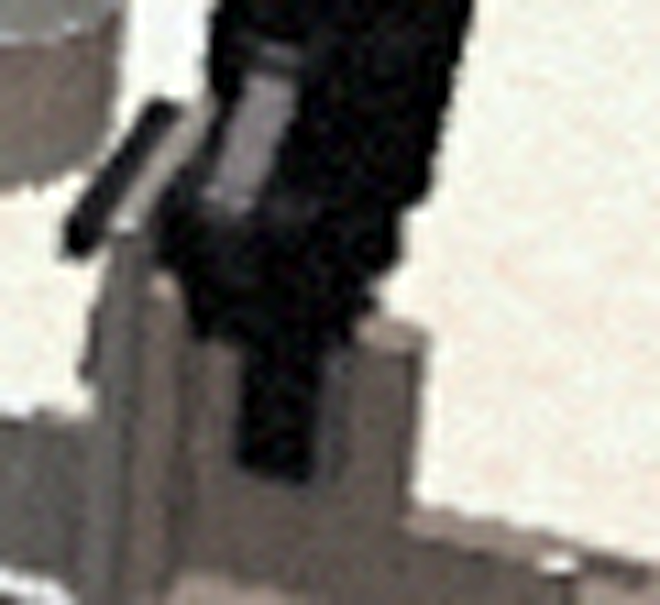

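```bash
python3 -m inch '[[0.4,0,-0.7,0],[0.8,0,-1.5,0],[0.8,0,-1.5,0],[0.8,0,-1.5,0]]' >/dev/null; python3 -c "
from h import *
where()"; python3 -m inch '[[0,0,0,0],[0,0,0,0],[0,0,0,0],[0,0,0,0],[0,0,0,0],[0,0,0,0]]' 40 >/dev/null
python3 - <<'E'
from h import *
where()
d=cams.camera('side')
save(d,'s9',np.clip(cv2.resize(d['color'][170:250,360:450],None,fx=7,fy=7,interpolation=cv2.INTER_CUBIC)*1.6,0,255).astype(np.uint8))
E
```

```text
grip in upright x -25.94 y -10.16 z 120.45 yawerr -0.03 t 14.85 F up [-6.59  0.34  7.57] M [0.28 1.44 0.06] op 8.8
grip in upright x -25.30 y -9.99 z 119.79 yawerr -0.02 t 15.35 F up [-0.13  0.85 -0.48] M [-0.01 -0.   -0.02] op 39.8
```

View pics/s9.png

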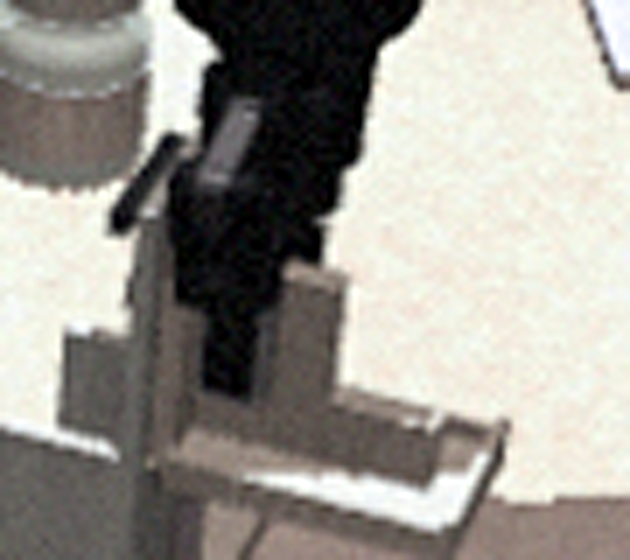

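Released with the shelf holding. Retract straight up (moving back slightly only once above the rib), then check.

```bash
python3 -m inch '[[0,0,-5,0],[0,0,-15,0],[0,0,-35,0],[0,0,-60,0],[10,0,-90,0],[35,0,-110,0],[65,0,-120,0],[95,0,-120,0],[125,0,-120,0],[125,0,-120,0]]' >/dev/null; python3 -m inch '[[30,0,0,0],[60,0,0,0],[60,0,0,0],[60,0,0,0]]' >/dev/null
python3 - <<'E'
from h import *
where()
d=cams.camera('side');c=cams.camera('top')
save(d,'s10',np.clip(cv2.resize(d['color'][170:270,330:450],None,fx=6,fy=6,interpolation=cv2.INTER_CUBIC)*1.6,0,255).astype(np.uint8))
save(c,'t10',np.clip(cv2.resize(c['color'][240:340,340:440],None,fx=6,fy=6,interpolation=cv2.INTER_CUBIC)*1.6,0,255).astype(np.uint8))
for l in ('tube_rack','joystick','jar'):
    for k in (c,d): print(l,finder.search_frame(k,l)[:2])
E
```

```text
grip in upright x -211.28 y -10.00 z 240.29 yawerr -0.02 t 16.57 F up [ 1.31 -0.2   0.46] M [ 0.05 -0.04  0.02] op 39.8
tube_rack [{'box': [300.1, 169.6, 374.7, 203.7], 'confidence': 0.59}]
tube_rack [{'box': [242.5, 220.3, 277.9, 296.6], 'confidence': 0.86}]
joystick [{'box': [117.0, 234.3, 170.2, 294.5], 'confidence': 0.96}]
joystick [{'box': [251.4, 405.1, 339.7, 478.4], 'confidence': 0.69}]
jar [{'box': [505.9, 260.8, 543.2, 289.9], 'confidence': 0.88}, {'box': [367.2, 299.0, 404.1, 355.1], 'confidence': 0.48}]
jar [{'box': [358.6, 156.4, 377.4, 197.1], 'confidence': 0.62}]
```

View pics/s10.png

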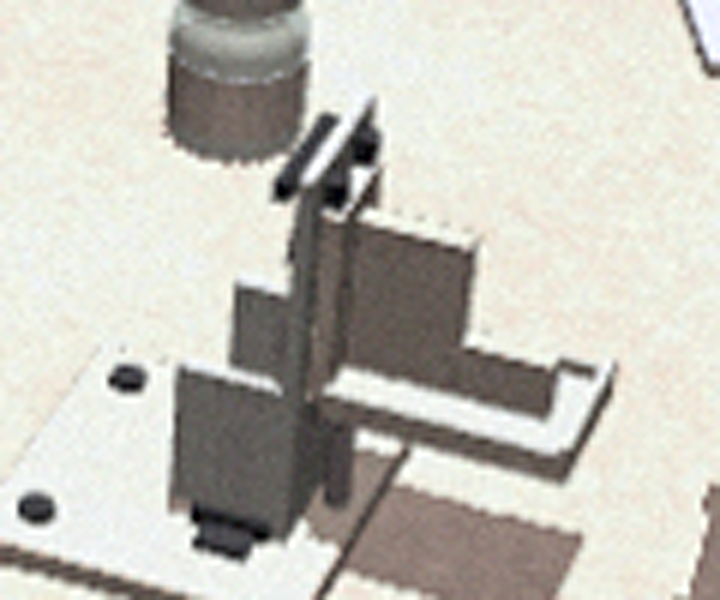

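View pics/t10.png

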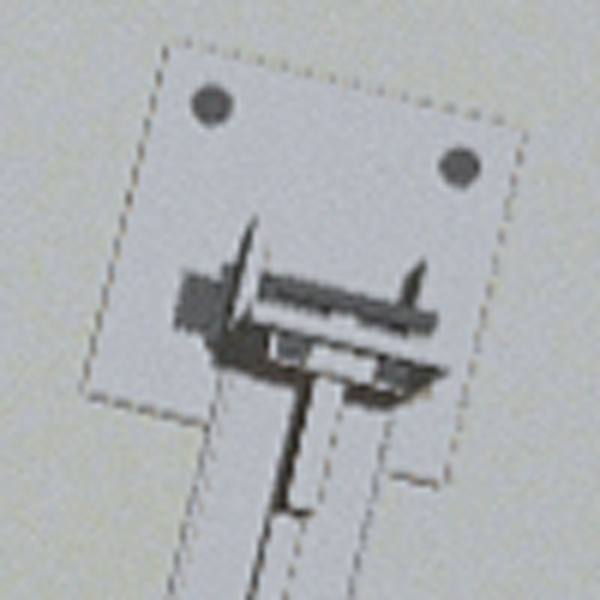

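The side picture shows the shelf hanging flat on the plate, with both dark noses out over its top edge at about (345,185) and (372,145). The top picture shows it square to the plate. The bystanders' boxes are unchanged.

```bash
python3 -c "
from bench import job_done
print(job_done())"
```

```text
the job is handed in; nothing more can be done
None
```

The shelf hangs locked on the upright and the job is handed in. The hand-in gives no verdict, so what follows rests on my own force readings and pictures.

**What I did:**
- I gripped the shelf by its rib at 80 N and carried it to the front of the plate.
- I felt the hooks into the slots in steps of about 1 mm. A light side force of 2.5 N showed they were slightly off, and a 0.7 mm sideways correction removed it.
- I pushed until the back was flat against the plate, at about 6 N.
- I pressed down with up to about 14 N and the catch snapped out. Then I unloaded, opened the fingers and moved away.

**Last checks:**
- **Catch and shelf:** both noses stand out over the back plate's top edge, and the back is flat and square in both pictures. The shelf stayed down after release.
- **Gripper:** it stands about 190 mm clear of the plate and the measured force is close to zero.
- **Bystanders:** the boxes found for the tube rack, joystick box and jar moved only a few pixels, which is within the network's noise.
- **Time and force:** it took about 17 s, and the highest force I read was about 17 N in all.

**Disagreements:**
- The side camera and the arm's own readings differed by about 2 mm on where the shelf was.
- Contact came about 2 mm farther in than I had estimated. The shoe seemed to touch about 2 mm low, while the pictures had put the plate only 0.5 mm low.
- All of this was taken up by feeling for contact.

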